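# Find the full salt tin by feel

## Task

Three identical closed steel salt tins stand on the worktop; one is full and the other two are partly used, which only their weight tells. Heft them, stack the two lighter ones on the round wooden stand (one seated in its recess, the other with its foot inside the rim of the lower one's lid), and then finish with the heaviest in the gripper: hold it up still and upright, touching nothing else, its base more than 15 cm above the worktop, having tipped no tin over and left everything else on the worktop where it is.

Things in the scene. Friction and masses are not known exactly. Their poses are not given: they have to be found in the camera images.
- tin_1: one of three outwardly identical closed steel salt tins, round, 65 mm diameter (lid skirt 66 mm), 88 mm high, lid tight. Origin: centre of the underside, z up. Under it a bevelled foot 56 mm in diameter, 5.5 mm high, fits inside another tin's lid rim. Weighs 0.15 to 0.65 kg; the heaviest is at least 0.2 kg heavier than the others, which may be alike.
- tin_2: one of three outwardly identical closed steel salt tins, round, 65 mm diameter (lid skirt 66 mm), 88 mm high, lid tight. Origin: centre of the underside, z up. Under it a bevelled foot 56 mm in diameter, 5.5 mm high, fits inside another tin's lid rim. Weighs 0.15 to 0.65 kg; the heaviest is at least 0.2 kg heavier than the others, which may be alike.
- tin_3: one of three outwardly identical closed steel salt tins, round, 65 mm diameter (lid skirt 66 mm), 88 mm high, lid tight. Origin: centre of the underside, z up. Under it a bevelled foot 56 mm in diameter, 5.5 mm high, fits inside another tin's lid rim. Weighs 0.15 to 0.65 kg; the heaviest is at least 0.2 kg heavier than the others, which may be alike.
- tin_1_lid (a point): centre of the lid top of tin_1, 84 mm above its origin, inside a raised rim 60 mm in inner diameter and 4 mm high; a tin nested on it has its origin here (2 mm play all round)
- tin_2_lid (a point): centre of the lid top of tin_2, 84 mm above its origin, inside a raised rim 60 mm in inner diameter and 4 mm high; a tin nested on it has its origin here (2 mm play all round)
- tin_3_lid (a point): centre of the lid top of tin_3, 84 mm above its origin, inside a raised rim 60 mm in inner diameter and 4 mm high; a tin nested on it has its origin here (2 mm play all round)
- stand: round dark turned wooden stand for the tins, 90 mm diameter, 16 mm high, fixed to the worktop where it stands, with a round recess 70 mm wide and 6 mm deep into which a tin drops. Origin: centre of its underside.
- stand_seat (a point): centre of the floor of the stand's recess, 10 mm above the worktop; a seated tin's origin comes here
- fork: steel table fork, 204 x 28 x 18 mm, lying with its length roughly along x among the tins; a bystander, not to be disturbed. Origin: about the centre of its underside.
- spoon: spoon with a red handle, 190 x 38 x 14 mm, lying with its length roughly along x among the tins; a bystander, not to be disturbed. Origin: about the centre of its underside.
- garlic: bulb of garlic, 56 mm, behind the tins; a bystander, not to be disturbed. Origin: about the centre of its underside.
- lime: green lime, 52 x 43 x 42 mm, behind the tins; a bystander, not to be disturbed. Origin: about the centre of its underside.
- onion: red onion, 84 x 81 x 82 mm, behind the tins at the left; a bystander, not to be disturbed. Origin: about the centre of its underside.
- pepper_mill: wooden pepper mill, 58 mm wide, 170 mm high, at the back left; a bystander, not to be disturbed. Origin: about the centre of its underside.
- spice_jar: spice jar with a red cap, 45 mm wide, 106 mm high, at the back left; a bystander, not to be disturbed. Origin: about the centre of its underside.
There are look-alikes about, which are no part of the job. What is shaped like the tin_2 but blue or turquoise is not meant.

How it is judged (in metres and radians):
On the way, in this order (a step that is already met when the one before it is completed fails the run):
1. a lighter tin sits in the recess of the stand, let go (((horizontal distance between tin_1 and stand_seat below 0.005 m and z of tin_1 in the frame of stand_seat below 0.003 m and angle between tin_1's own z axis and vertical below 0.04 rad and contact force between the fingers and tin_1 below 0.3 N and contact force between tin_1 and stand between 1 and 4.2 N) or (horizontal distance between tin_2 and stand_seat below 0.005 m and z of tin_2 in the frame of stand_seat below 0.003 m and angle between tin_2's own z axis and vertical below 0.04 rad and contact force between the fingers and tin_2 below 0.3 N and contact force between tin_2 and stand between 1 and 4.2 N) or (horizontal distance between tin_3 and stand_seat below 0.005 m and z of tin_3 in the frame of stand_seat below 0.003 m and angle between tin_3's own z axis and vertical below 0.04 rad and contact force between the fingers and tin_3 below 0.3 N and contact force between tin_3 and stand between 1 and 4.2 N))), for 0.2 s.
2. the other lighter tin is nested on its lid, let go (((horizontal distance between tin_1 and stand_seat below 0.005 m and z of tin_1 in the frame of stand_seat below 0.003 m and angle between each of tin_1, tin_2's own z axis and vertical below 0.04 rad and contact force between the fingers and tin_1 below 0.3 N and horizontal distance between tin_2 and tin_1_lid below 0.005 m and z of tin_2 in the frame of tin_1_lid below 0.003 m and contact force between the fingers and tin_2 below 0.3 N and contact force between tin_1 and stand between 3.2 and 6.4 N) or (horizontal distance between tin_1 and stand_seat below 0.005 m and z of tin_1 in the frame of stand_seat below 0.003 m and angle between each of tin_1, tin_3's own z axis and vertical below 0.04 rad and contact force between the fingers and tin_1 below 0.3 N and horizontal distance between tin_3 and tin_1_lid below 0.005 m and z of tin_3 in the frame of tin_1_lid below 0.003 m and contact force between the fingers and tin_3 below 0.3 N and contact force between tin_1 and stand between 3.2 and 6.4 N) or (horizontal distance between tin_2 and stand_seat below 0.005 m and z of tin_2 in the frame of stand_seat below 0.003 m and angle between each of tin_2, tin_1's own z axis and vertical below 0.04 rad and contact force between the fingers and tin_2 below 0.3 N and horizontal distance between tin_1 and tin_2_lid below 0.005 m and z of tin_1 in the frame of tin_2_lid below 0.003 m and contact force between the fingers and tin_1 below 0.3 N and contact force between tin_2 and stand between 3.2 and 6.4 N) or (horizontal distance between tin_2 and stand_seat below 0.005 m and z of tin_2 in the frame of stand_seat below 0.003 m and angle between each of tin_2, tin_3's own z axis and vertical below 0.04 rad and contact force between the fingers and tin_2 below 0.3 N and horizontal distance between tin_3 and tin_2_lid below 0.005 m and z of tin_3 in the frame of tin_2_lid below 0.003 m and contact force between the fingers and tin_3 below 0.3 N and contact force between tin_2 and stand between 3.2 and 6.4 N) or (horizontal distance between tin_3 and stand_seat below 0.005 m and z of tin_3 in the frame of stand_seat below 0.003 m and angle between each of tin_3, tin_1's own z axis and vertical below 0.04 rad and contact force between the fingers and tin_3 below 0.3 N and horizontal distance between tin_1 and tin_3_lid below 0.005 m and z of tin_1 in the frame of tin_3_lid below 0.003 m and contact force between the fingers and tin_1 below 0.3 N and contact force between tin_3 and stand between 3.2 and 6.4 N) or (horizontal distance between tin_3 and stand_seat below 0.005 m and z of tin_3 in the frame of stand_seat below 0.003 m and angle between each of tin_3, tin_2's own z axis and vertical below 0.04 rad and contact force between the fingers and tin_3 below 0.3 N and horizontal distance between tin_2 and tin_3_lid below 0.005 m and z of tin_2 in the frame of tin_3_lid below 0.003 m and contact force between the fingers and tin_2 below 0.3 N and contact force between tin_3 and stand between 3.2 and 6.4 N))), for 0.2 s.
At the end, for the whole second after the job is handed in: The two lighter tins rest let go, one in the stand's recess, the other nested on it (5 mm, 0.04 rad; together under 6.4 N on the stand). The heaviest is held still and upright, base 145 mm up or more, touching only the fingers. Bystanders within 30 mm of their places (((horizontal distance between tin_1 and stand_seat below 0.005 m and z of tin_1 in the frame of stand_seat below 0.003 m and angle between each of tin_1, tin_2's own z axis and vertical below 0.04 rad and contact force between the fingers and tin_1 below 0.3 N and horizontal distance between tin_2 and tin_1_lid below 0.005 m and z of tin_2 in the frame of tin_1_lid below 0.003 m and contact force between the fingers and tin_2 below 0.3 N and contact force between tin_1 and stand between 3.2 and 6.4 N) or (horizontal distance between tin_1 and stand_seat below 0.005 m and z of tin_1 in the frame of stand_seat below 0.003 m and angle between each of tin_1, tin_3's own z axis and vertical below 0.04 rad and contact force between the fingers and tin_1 below 0.3 N and horizontal distance between tin_3 and tin_1_lid below 0.005 m and z of tin_3 in the frame of tin_1_lid below 0.003 m and contact force between the fingers and tin_3 below 0.3 N and contact force between tin_1 and stand between 3.2 and 6.4 N) or (horizontal distance between tin_2 and stand_seat below 0.005 m and z of tin_2 in the frame of stand_seat below 0.003 m and angle between each of tin_2, tin_1's own z axis and vertical below 0.04 rad and contact force between the fingers and tin_2 below 0.3 N and horizontal distance between tin_1 and tin_2_lid below 0.005 m and z of tin_1 in the frame of tin_2_lid below 0.003 m and contact force between the fingers and tin_1 below 0.3 N and contact force between tin_2 and stand between 3.2 and 6.4 N) or (horizontal distance between tin_2 and stand_seat below 0.005 m and z of tin_2 in the frame of stand_seat below 0.003 m and angle between each of tin_2, tin_3's own z axis and vertical below 0.04 rad and contact force between the fingers and tin_2 below 0.3 N and horizontal distance between tin_3 and tin_2_lid below 0.005 m and z of tin_3 in the frame of tin_2_lid below 0.003 m and contact force between the fingers and tin_3 below 0.3 N and contact force between tin_2 and stand between 3.2 and 6.4 N) or (horizontal distance between tin_3 and stand_seat below 0.005 m and z of tin_3 in the frame of stand_seat below 0.003 m and angle between each of tin_3, tin_1's own z axis and vertical below 0.04 rad and contact force between the fingers and tin_3 below 0.3 N and horizontal distance between tin_1 and tin_3_lid below 0.005 m and z of tin_1 in the frame of tin_3_lid below 0.003 m and contact force between the fingers and tin_1 below 0.3 N and contact force between tin_3 and stand between 3.2 and 6.4 N) or (horizontal distance between tin_3 and stand_seat below 0.005 m and z of tin_3 in the frame of stand_seat below 0.003 m and angle between each of tin_3, tin_2's own z axis and vertical below 0.04 rad and contact force between the fingers and tin_3 below 0.3 N and horizontal distance between tin_2 and tin_3_lid below 0.005 m and z of tin_2 in the frame of tin_3_lid below 0.003 m and contact force between the fingers and tin_2 below 0.3 N and contact force between tin_3 and stand between 3.2 and 6.4 N)) and ((height (world z) of tin_1 above 0.145 m and angle between tin_1's own z axis and vertical below 0.2 rad and linear speed of tin_1 below 0.03 m/s and contact force between the fingers and tin_1 above 3 N and contact force between tin_1 and tin_2 below 0.2 N and contact force between tin_1 and tin_3 below 0.2 N and contact force between tin_1 and pepper_mill below 0.2 N) or (height (world z) of tin_2 above 0.145 m and angle between tin_2's own z axis and vertical below 0.2 rad and linear speed of tin_2 below 0.03 m/s and contact force between the fingers and tin_2 above 3 N and contact force between tin_2 and tin_1 below 0.2 N and contact force between tin_2 and tin_3 below 0.2 N and contact force between tin_2 and pepper_mill below 0.2 N) or (height (world z) of tin_3 above 0.145 m and angle between tin_3's own z axis and vertical below 0.2 rad and linear speed of tin_3 below 0.03 m/s and contact force between the fingers and tin_3 above 3 N and contact force between tin_3 and tin_1 below 0.2 N and contact force between tin_3 and tin_2 below 0.2 N and contact force between tin_3 and pepper_mill below 0.2 N)) and distance of each of fork, spoon, garlic, lime, onion, pepper_mill, spice_jar from where it was at the start of the episode below 0.03 m); the arm keeps its last pose, push and grip.
It fails at once if a tin is tipped over (angle between any of tin_1, tin_2, tin_3's own z axis and vertical above 0.6 rad).
It fails at once if a bystander is knocked away from its place (distance of any of fork, spoon, garlic, lime, onion, pepper_mill, spice_jar from where it was at the start of the episode above 0.05 m).
It also fails if it takes over 72 s, if anything falls off the work surface, if the arm or the gripper's body presses on something with over 40 N, if the wrist force passes 120 N, or if a joint passes its speed limit or range.

## Robot

A 6-joint arm with a two-finger parallel gripper is mounted at the origin on a cart in front of the work surface, level with it; the furniture and walls round the work are solid. World frame = base frame: x ahead of the robot, y to its left, z up, the work surface at z = 0. Lengths are in mm, angles in rad, forces in N, time in s.
With the tool pointing down it reaches from about 350 to 775 mm from the base axis. Payload 7.3 kg.
Tool frame: the origin (TCP) lies midway between the tips of the shut fingers; the grasp point (between the pads) lies 19 mm behind it; z points along the fingers, y is the line along which they close (so a half turn about z gives the same grasp; the last joint's range is limited). The gripper opens to 92 mm and grips with 3 to 60 N. Pads are 19 mm wide; open, the fingers measure 130 mm over their backs; the gripper's body (75 mm by 190 mm) begins 47 mm behind the grasp point.
Start: joints at [1.113, 0.342, 1.524, -0, 1.275, -0.146], TCP at [161.041, 499.711, 226.741] pointing down, gripper open.
Joint ranges: [-2.53, 2.53], [-0.77, 2.02], [0.04, 2.7], [-1, 4.14], [0.28, 2.66], [-3.11, 3.11]. Speed limits (rad/s): [2.57, 2.57, 3.14, 3.14, 3.14, 3.14].

## Interface

Orientations are given as [roll, pitch, yaw] about the fixed x, y, z axes, in that order (R = Rz(yaw) Ry(pitch) Rx(roll)).
In Python, from plant import * gives the robot as it stands.
- The arm moves only by the tool step_arm, never from a script. Its argument "deltas" is one flat list of numbers, 5 for each row, row after row: the shift along the world's x, y, z in mm, then the turn about the world's z in degrees, then the finger opening in mm, from 0 to 91.8. In form: [tx, ty, tz, turn, gripper, tx, ty, tz, turn, gripper, ...]. A call has exactly 10 rows; each row shifts and turns the commanded pose from where the row before left it; what a row does not reach is not made up. A row lasts 1/8 s, in which the tool goes at most 62.5 mm and 10.7 degrees, less where a joint would pass 70% of its speed; a pose out of reach is approached as far as the arm can. A call is refused whole if a number of a shift passes 62.5 or a number of a turn 10.7, either way. A call with a gripper value outside its range is refused whole. The fingers move at their own pace and stop on an object; the grip force is fixed at half the most. Time passes only in rows, so rows that do not move let the fingers close, or fill a call up. It gives the time, the measured TCP pose, the force, the opening and the grip force at its end, in the units of the state.
- get_obs(): the state, without advancing time (a new reading comes with each control period).
- capture(name): name is "scene" or "top"; returns the picture (400x640x3 uint8, red, green, blue); there is no depth.
- camera_params(name): a dict with "mtx" (3x3 intrinsics, pixels), "k1" (the pictures are not rectified: a ray, as slopes to the right and down, at radius r is drawn at 1 + k1 r^2 times it, then the intrinsics apply), "rvec" (rotation vector, rad) and "tvec" (3), from world to camera coordinates, as OpenCV has them. Camera axes: x right, y down, z forward; pixel columns grow to the right and rows downward; lengths in mm; the calibration is good to about 2 mm. A picture is of the moment at which its call begins. camera_params takes no time and is no camera call.
- close_job(): hands the job in; it is judged then, once.
The state is a dict: "time": time; "joint_positions": joint angles; "dq": joint speeds; "tau": joint torques, N m; "tool_pos": TCP position; "tcp_rot": TCP orientation; "contact_force": force on the tool from outside, world axes, zero at the start; "moment": the same for the moment, N m; "grip_width": finger opening in mm; "finger_force": force on a finger pad.
Only numpy, scipy, OpenCV 4.12 (cv2) and the standard library are available. Lean on these libraries where they do the work, as an engineer would, in place of code of your own. Each camera call takes 0.05 s, during which the arm holds its last target. There are 200 camera calls.

## Working session

There is one attempt and no reset: what is moved stays moved. The work goes in short steps, Python scripts to look and compute and a tool call to move; the robot and the scene stay as the last step left them, time stands still between calls to the robot, and variables do not carry over. Pictures are saved under pics/ and viewed, at most 10 in all, crops included, and the job is handed in when it is done.

Besides the shell and the picture viewer there is one more tool, called after "Call:" as a command line: name --argument value ..., lists and objects as JSON in quotes. step_arm: Moves the arm, as the interface text tells. Its arguments: {"type":"object","properties":{"deltas":{"type":"array","items":{"type":"number"}}},"required":["deltas"]}

```bash
mkdir -p pics && python3 - <<'E'
from plant import *
import cv2
for n in("scene","top"):
    cv2.imwrite(f"pics/{n}0.png",capture(n)[:,:,::-1]); print(n,camera_params(n))
print(get_obs())
E
```

```text
scene {'mtx': array([[458.15788755,   0.        , 317.34021035],
       [  0.        , 458.15788755, 193.90501758],
       [  0.        ,   0.        ,   1.        ]]), 'k1': -0.08443541116866785, 'rvec': array([ 2.30547324, -0.47453085,  0.20025393]), 'tvec': array([-397.73730812,  245.59999181, 1027.80483173])}
top {'mtx': array([[455.50605582,   0.        , 328.16377631],
       [  0.        , 455.50605582, 195.93268268],
       [  0.        ,   0.        ,   1.        ]]), 'k1': -0.10848568814797938, 'rvec': array([ 2.446846  , -1.52833978,  0.22959766]), 'tvec': array([-162.12679433,  466.76569249, 1347.65328323])}
{'time': 0.1, 'joint_positions': array([ 1.11297907e+00,  3.42658064e-01,  1.52487467e+00, -5.13719274e-06,
        1.27537851e+00, -1.46035151e-01]), 'dq': array([-0.00214566, -0.00164681, -0.0012645 , -0.00068191, -0.0008805 ,
        0.00089106]), 'tau': array([ 3.26020388e-03, -4.32003665e+01, -2.44696087e+01,  7.21984240e-02,
        5.25356876e-02, -6.88170212e-05]), 'tool_pos': array([160.89477756, 499.38589548, 226.12818687]), 'tcp_rot': array([-3.14028738e+00, -1.87017271e-04,  2.82981192e+00]), 'contact_force': array([-0.60066789,  0.36803405, -0.25654297]), 'moment': array([ 0.05402917,  0.05176662, -0.03527766]), 'finger_force': 0.0, 'grip_width': 91.80311052268516}
```

View pics/scene0.png

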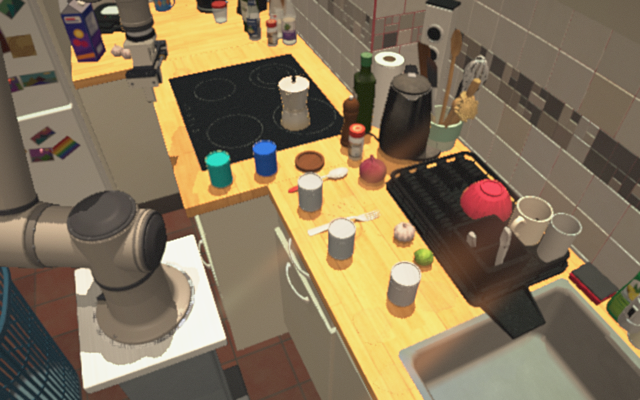

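View pics/top0.png

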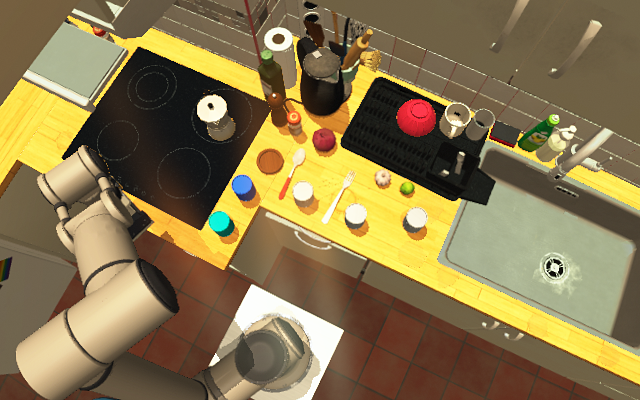

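Candidates in the top view are steel tins at (303,194), (355,216) and (415,220). The look-alikes are blue at (243,187) and turquoise at (221,223), both rejected. The steel cup by the rack at (480,123) and the moka pot at (212,118) are not tins either. The stand is at (270,160). I'll check these with rectified close crops.

```bash
cat > h.py <<'E'
from plant import *
import cv2, numpy as np
def world(n,uv,z):
    p=camera_params(n); R=cv2.Rodrigues(p["rvec"])[0]; C=-R.T@p["tvec"]
    d=np.append(cv2.undistortPoints(np.array([[uv]],float),p["mtx"],np.array([p["k1"],0,0,0.]))[0,0],1)
    r=R.T@d; return (C+r*(z-C[2])/r[2])[:2]
def ortho(n,img,c,z,h=60,s=3):
    p=camera_params(n); k=int(2*h*s)
    # columns: -y to the right ; rows: -x downwards (robot's view from behind)
    v,u=np.mgrid[:k,:k]; X=c[0]+h-(v+.5)/s; Y=c[1]+h-(u+.5)/s
    q=cv2.projectPoints(np.stack([X,Y,0*X+z],-1).reshape(-1,3),p["rvec"],p["tvec"],p["mtx"],np.array([p["k1"],0,0,0.]))[0]
    m=q.reshape(k,k,2).astype(np.float32)
    return cv2.remap(img,m[...,0],m[...,1],cv2.INTER_CUBIC)
E
python3 - <<'E'
from h import *
T={"A":((303,189),(310,180),88),"B":((355,211),(341,225),88),"C":((415,215),(404,270),88),"S":((270,160),(309,160),16)}
rows=[]
im={n:cv2.imread(f"pics/{n}0.png") for n in("top","scene")}
for k,(a,b,z) in T.items():
    print(k,world("top",a,z).round(),world("scene",b,z).round())
for n in("top","scene"):
    r=[]
    for k,(a,b,z) in T.items():
        c=world("top",a,z).round(); o=ortho(n,im[n],c,z,50,2)
        cv2.drawMarker(o,(100,100),(0,0,255),0,8); cv2.circle(o,(100,100),90 if k=="S" else 66,(0,255,0),1)
        r.append(o)
    rows.append(np.hstack(r))
cv2.imwrite("pics/o0.png",np.vstack(rows))
for n,uv in(("garlic",(383,178)),("lime",(407,188)),("onion",(324,140)),("jar",(294,124)),("spoonbowl",(298,157)),("spoonend",(284,197)),("forktip",(351,173)),("forkend",(327,220)),("blue",(243,184)),("turq",(221,219)),("mill",(278,112))): print(n,world("top",uv,60 if n in("blue","turq","jar","onion") else 15).round())
E
```

```text
A [471. 136.] [472. 138.]
B [478. -38.] [478. -35.]
C [ 547. -207.] [ 548. -207.]
S [532. 294.] [532. 293.]
garlic [640. -69.]
lime [ 643. -153.]
onion [658. 156.]
jar [667. 270.]
spoonbowl [583. 216.]
spoonend [439. 193.]
forktip [609.  33.]
forkend [432.  34.]
blue [410. 320.]
turq [280. 326.]
mill [701. 354.]
```

View pics/o0.png

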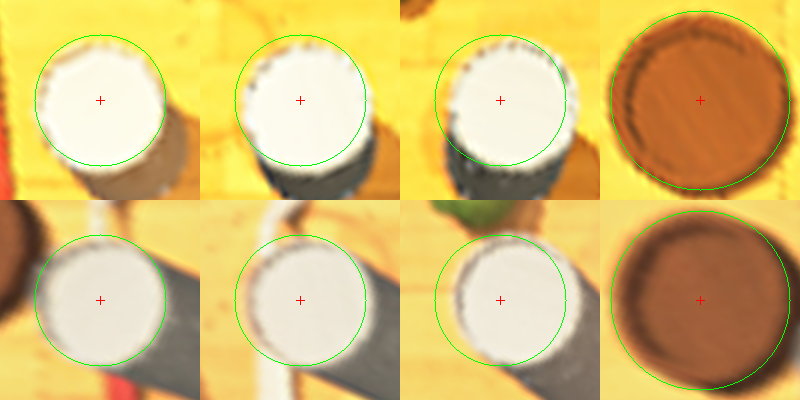

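The crops show three plain grey steel tins and the stand. Averaging both cameras gives A ≈ (469,135), B ≈ (476,-41) and C ≈ (546,-213), with the stand at ≈ (531,293). I'll close the fingers along x, clear of the fork and spoon, and go above A first.

Call:
step_arm --deltas '[30.8,-36.4,0,-7.2,91.8,30.8,-36.4,0,-7.2,91.8,30.8,-36.4,0,-7.2,91.8,30.8,-36.4,0,-7.2,91.8,30.8,-36.4,0,-7.2,91.8,30.8,-36.4,0,-7.2,91.8,30.8,-36.4,0,-7.2,91.8,30.8,-36.4,0,-7.2,91.8,30.8,-36.4,0,-7.2,91.8,30.8,-36.4,0,-7.2,91.8]'

```text
time: 1.35
tool_pos: [469.7, 134.3, 226.5]
tcp_rot: [-3.141, -0.0, 1.569]
contact_force: [0.8, -0.3, -0.4]
grip_width: 91.8
finger_force: 0.0
```

Call:
step_arm --deltas '[0,0.5,-40,0,91.8,0,0,-50,0,91.8,0,0,-50,0,91.8,0,0,-35,0,91.8,0,0,-11,0,91.8,0,0,0,0,60,0,0,0,0,60,0,0,0,0,60,0,0,0,0,60,0,0,0,0,60]'

```text
time: 2.6
tool_pos: [469.0, 136.3, 41.8]
tcp_rot: [3.141, -0.0, 1.573]
contact_force: [-3.0, 0.2, 7.3]
grip_width: 65.0
finger_force: 30.0
```

Call:
step_arm --deltas '[0,0,5,0,60,0,0,15,0,60,0,0,30,0,60,0,0,30,0,60,0,0,20,0,60,0,0,0,0,60,0,0,0,0,60,0,0,0,0,60,0,0,0,0,60,0,0,0,0,60]'

```text
time: 3.85
tool_pos: [468.9, 136.2, 140.3]
tcp_rot: [-3.141, 0.0, 1.573]
contact_force: [0.2, -0.2, -6.2]
grip_width: 65.0
finger_force: 29.9
```

```bash
cat > heft.py <<'E'
from h import *
import sys
f=[]
for n in("top","scene","top","scene","top","scene"):
    im=capture(n); o=get_obs(); f.append(o["contact_force"])
    if len(f)<3: cv2.imwrite(f"pics/{sys.argv[1]}_{n}.png",im[:,:,::-1])
print(np.mean(f,0),np.std(f,0),o["tool_pos"],o["tcp_rot"],o["grip_width"],o["time"])
E
python3 heft.py A
```

```text
[ 0.01690963 -0.15241699 -5.49402765] [0.4341691  0.29622324 0.3385247 ] [469.05679296 136.21923437 140.74851164] [ 3.14144098e+00 -4.10281591e-06  1.57314663e+00] 64.81415103635692 4.15
```

A weighs about 5.3 N, which is over the 4.2 N limit for a lighter tin, so it is the heaviest. I'll set it back, release it, and fetch B.

Call:
step_arm --deltas '[0,0,-30,0,60,0,0,-35,0,60,0,0,-20,0,60,0,0,-10,0,60,0,0,-4,0,60,0,0,-1,0,60,0,0,0,0,60,0,0,0,0,91.8,0,0,0,0,91.8,0,0,0,0,91.8]'

```text
time: 5.4
tool_pos: [469.7, 136.3, 41.0]
tcp_rot: [3.14, -0.0, 1.573]
contact_force: [-0.1, -0.1, -0.6]
grip_width: 89.3
finger_force: 0.0
```

Call:
step_arm --deltas '[0,0,0,0,91.8,0,0,30,0,91.8,0,0,50,0,91.8,0,0,50,0,91.8,0,-20,10,0,91.8,2,-50,0,0,91.8,2,-50,0,0,91.8,2,-40,0,0,91.8,1,-17.5,0,0,91.8,0,0,0,0,91.8]'

```text
time: 6.65
tool_pos: [476.1, -41.7, 180.6]
tcp_rot: [-3.142, -0.0, 1.571]
contact_force: [-0.0, 0.4, 0.8]
grip_width: 91.8
finger_force: 0.0
```

```bash
python3 - <<'E'
from h import *
import cv2
# refine lids: brightness-independent circle search on saved pictures + fresh one
cv2.imwrite("pics/s1.png",capture("scene")[:,:,::-1]); cv2.imwrite("pics/t1.png",capture("top")[:,:,::-1])
o=get_obs();print(o["tool_pos"],o["tcp_rot"][2],o["contact_force"],o["time"])
im={"top0":cv2.imread("pics/top0.png"),"scene0":cv2.imread("pics/scene0.png"),"A_top":cv2.imread("pics/A_top.png")}
r=[]
for c,z in(((476,-41),88),((546.5,-213.5),88),((531,293),16)):
  for k in("top0","scene0"):
    q=ortho(k[:-1],im[k],c,z,50,2.6); m=130
    cv2.circle(q,(m,m),int(2.6*(45 if z==16 else 33)),(0,255,0),1); r.append(q)
cv2.imwrite("pics/o1.png",np.vstack([np.hstack(r[0::2]),np.hstack(r[1::2])]))
E
```

```text
[475.92506817 -40.32517193 180.63434349] 1.5735047778121585 [ 0.61898678  1.43930316 -0.08495864] 6.75
```

View pics/o1.png

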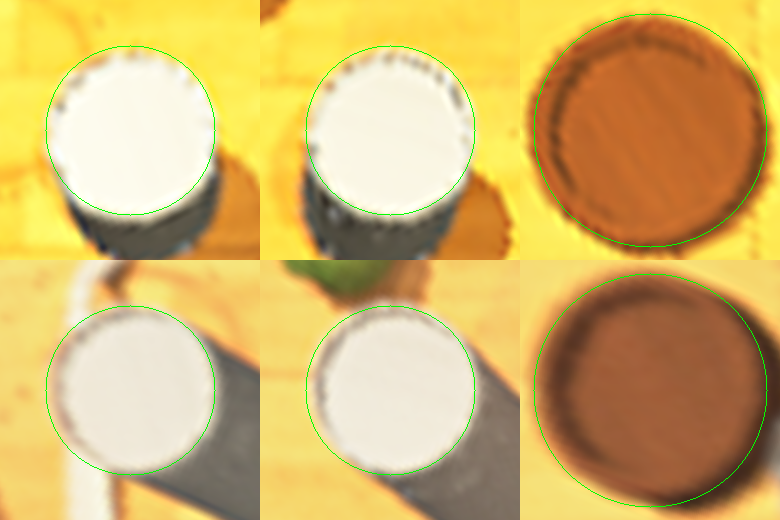

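The rectified overlay confirms B, C and the stand within about 1 mm. Now gripping B.

Call:
step_arm --deltas '[0,0,-40,0,91.8,0,0,-50,0,91.8,0,0,-35,0,91.8,0,0,-15,0,91.8,0,0,0,0,91.8,0,0,0,0,60,0,0,0,0,60,0,0,0,0,60,0,0,0,0,60,0,0,0,0,60]'

```text
time: 8.0
tool_pos: [476.1, -41.3, 41.2]
tcp_rot: [3.141, 0.0, 1.573]
contact_force: [-2.0, 1.4, 6.2]
grip_width: 64.6
finger_force: 30.0
```

Call:
step_arm --deltas '[0,0,5,0,60,0,0,25,0,60,0,0,45,0,60,0,0,45,0,60,0,0,25,0,60,0,0,5,0,60,0,0,0,0,60,0,0,0,0,60,0,0,0,0,60,0,0,0,0,60]'

```text
time: 9.25
tool_pos: [475.8, -41.3, 190.2]
tcp_rot: [-3.141, -0.0, 1.573]
contact_force: [-0.4, 0.8, -2.3]
grip_width: 64.6
finger_force: 29.9
```

```bash
python3 heft.py B
```

```text
[ 0.22684163  0.03002566 -1.95618644] [0.62256121 0.49208791 0.26062664] [476.04647456 -41.30202913 190.72200236] [3.14150300e+00 4.64712458e-05 1.57321001e+00] 64.81059250729153 9.55
```

B is about 2 N, so it's light. Carrying it over the stand.

Call:
step_arm --deltas '[3,20,0,0,60,7,45,0,0,60,8,50,0,0,60,8,50,0,0,60,8,50,0,0,60,8,50,0,0,60,8,45,0,0,60,4.5,24,0,0,60,0,0,-30,0,60,0,0,-50,0,60]'

```text
time: 10.8
tool_pos: [531.8, 293.8, 111.4]
tcp_rot: [3.137, -0.002, 1.574]
contact_force: [0.6, -0.9, -2.6]
grip_width: 64.9
finger_force: 29.9
```

Call:
step_arm --deltas '[0,0,-20,0,60,0,0,-15,0,60,0,0,-7,0,60,0,0,0,0,60,0,0,0,0,60,0,0,0,0,60,0,0,0,0,60,0,0,0,0,60,0,0,0,0,60,0,0,0,0,60]'

```text
time: 12.05
tool_pos: [530.5, 292.7, 68.7]
tcp_rot: [3.142, 0.0, 1.573]
contact_force: [-0.2, 0.4, -1.8]
grip_width: 64.4
finger_force: 29.9
```

```bash
python3 heft.py Bs && python3 - <<'E'
from h import *
q=[]
for n in("top","scene"):
    im=cv2.imread(f"pics/Bs_{n}.png")
    for z,r in((16,45),(28,32.5),(116,33)):
        a=ortho(n,im,(530.5,293),z,50,2.6); cv2.circle(a,(130,130),int(2.6*r),(0,255,0),1); q.append(a)
cv2.imwrite("pics/o2.png",np.vstack([np.hstack(q[:3]),np.hstack(q[3:])]))
E
```

```text
[-0.09002923 -0.00342723 -2.09037576] [0.28108771 0.30178906 0.20852562] [530.51622718 292.70624291  68.70989839] [3.14157837e+00 3.93530099e-05 1.57315818e+00] 64.5335341502274 12.35
```

View pics/o2.png

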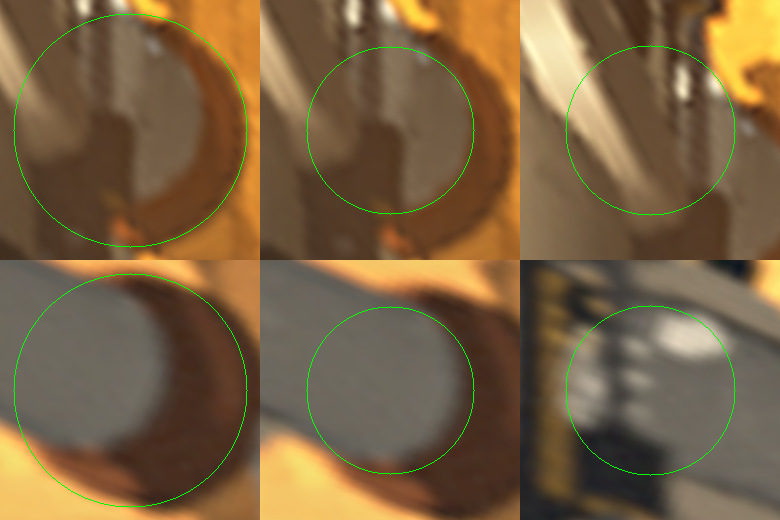

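Tin and stand line up within about 1 mm. Lowering gently and checking the force.

Call:
step_arm --deltas '[0,0,-5,0,60,0,0,-4,0,60,0,0,-3,0,60,0,0,-2,0,60,0,0,-1,0,60,0,0,-1,0,60,0,0,-1,0,60,0,0,-1,0,60,0,0,0,0,60,0,0,0,0,60]'

```text
time: 13.6
tool_pos: [530.6, 292.8, 51.2]
tcp_rot: [3.141, -0.0, 1.573]
contact_force: [-2.4, -0.9, 4.1]
grip_width: 64.3
finger_force: 30.0
```

z = 51.2, which is 10 mm above the grasp on the worktop, and the tin is bearing on the seat. Releasing, then rising.

Call:
step_arm --deltas '[0,0,0,0,91.8,0,0,0,0,91.8,0,0,0,0,91.8,0,0,0,0,91.8,0,0,30,0,91.8,0,0,50,0,91.8,0,0,50,0,91.8,0,-30,20,0,91.8,0,-50,0,0,91.8,0,-50,0,0,91.8]'

```text
time: 14.85
tool_pos: [530.4, 161.6, 201.1]
tcp_rot: [3.141, -0.0, 1.574]
contact_force: [0.4, -0.4, -0.3]
grip_width: 91.9
finger_force: 0.0
```

Call:
step_arm --deltas '[0,-50,0,0,91.8,2,-50,0,0,91.8,2,-50,0,0,91.8,2,-50,0,0,91.8,2,-50,0,0,91.8,2,-50,0,0,91.8,2,-50,0,0,91.8,4,-27,0,0,91.8,0,0,0,0,91.8,0,0,0,0,91.8]'

```text
time: 16.1
tool_pos: [546.4, -213.5, 200.6]
tcp_rot: [-3.141, -0.001, 1.573]
contact_force: [0.2, -0.5, 0.2]
grip_width: 92.0
finger_force: 0.0
```

```bash
python3 - <<'E'
from h import *
im={n:capture(n)[:,:,::-1].copy() for n in("top","scene")}
o=get_obs();print(o["tool_pos"],o["tcp_rot"][2],o["time"])
q=[]
for n in im:
    cv2.imwrite(f"pics/{n}3.png",im[n])
    for c,z,r in(((530.5,293),16,45),((530.5,293),98,33),((546.5,-213.5),88,33)):
        a=ortho(n,im[n],c,z,50,2.6); cv2.circle(a,(130,130),int(2.6*r),(0,255,0),1); q.append(a)
cv2.imwrite("pics/o3.png",np.vstack([np.hstack(q[:3]),np.hstack(q[3:])]))
E
```

```text
[ 546.56920554 -213.05885936  200.83830408] 1.5744622021612242 16.2
```

View pics/o3.png

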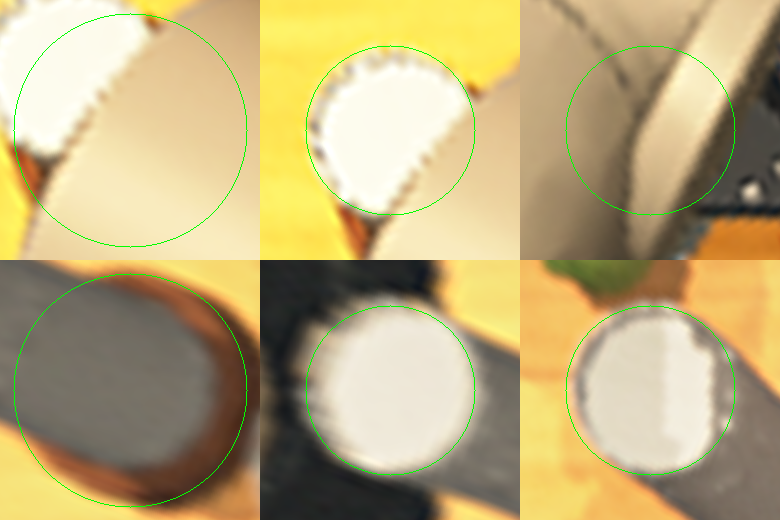

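B is seated, with its lid concentric with the expected circle. Gripping C.

Call:
step_arm --deltas '[0,-0.5,-40,0,91.8,0,0,-50,0,91.8,0,0,-45,0,91.8,0,0,-20,0,91.8,0,0,-5,0,91.8,0,0,0,0,60,0,0,0,0,60,0,0,0,0,60,0,0,0,0,60,0,0,0,0,60]'

```text
time: 17.45
tool_pos: [546.6, -215.0, 41.7]
tcp_rot: [3.141, 0.001, 1.573]
contact_force: [-3.1, 0.7, 6.8]
grip_width: 64.5
finger_force: 30.0
```

Call:
step_arm --deltas '[0,0,5,0,60,0,0,25,0,60,0,0,45,0,60,0,0,45,0,60,0,0,30,0,60,0,0,0,0,60,0,0,0,0,60,0,0,0,0,60,0,0,0,0,60,0,0,0,0,60]'

```text
time: 18.7
tool_pos: [546.4, -214.7, 190.1]
tcp_rot: [-3.141, -0.001, 1.573]
contact_force: [-0.5, 0.2, -3.1]
grip_width: 65.0
finger_force: 30.0
```

```bash
python3 heft.py C
```

```text
[ 0.35276064  0.0860547  -2.60293579] [0.54024734 0.2733828  0.44318387] [ 546.54641305 -214.77644395  190.75197081] [3.14146608e+00 4.83726148e-05 1.57317895e+00] 64.56698541350303 19.0
```

C is about 2.6 N, so it's light too. Carrying it over B.

Call:
step_arm --deltas '[0,25,0,0,60,-2,50,0,0,60,-2,55,0,0,60,-2,55,0,0,60,-2,55,0,0,60,-2,55,0,0,60,-2,55,0,0,60,-2,55,0,0,60,-2,50,0,0,60,0,35,0,0,60]'

```text
time: 20.25
tool_pos: [530.0, 277.6, 190.8]
tcp_rot: [3.141, -0.0, 1.575]
contact_force: [0.6, -0.9, -2.7]
grip_width: 64.6
finger_force: 30.0
```

Call:
step_arm --deltas '[0,17.5,0,0,60,0,0,-20,0,60,0,0,-15,0,60,0,0,-8,0,60,0,0,0,0,60,0,0,0,0,60,0,0,0,0,60,0,0,0,0,60,0,0,0,0,60,0,0,0,0,60]'

```text
time: 21.5
tool_pos: [530.5, 292.7, 147.8]
tcp_rot: [3.141, 0.0, 1.573]
contact_force: [-0.1, 0.8, -3.2]
grip_width: 64.7
finger_force: 30.0
```

```bash
python3 heft.py Cs && python3 - <<'E'
from h import *
q=[]
for n in("top","scene"):
    im=cv2.imread(f"pics/Cs_{n}.png")
    for z,r in((16,45),(98,33),(113,32.5)):
        a=ortho(n,im,(530.5,293),z,50,2.6); cv2.circle(a,(130,130),int(2.6*r),(0,255,0),1); q.append(a)
cv2.imwrite("pics/o4.png",np.vstack([np.hstack(q[:3]),np.hstack(q[3:])]))
E
```

```text
[-0.19740545  0.08335076 -2.59780224] [0.56758954 0.37367515 0.32288792] [530.52976759 292.72659964 147.73789139] [3.14153282e+00 7.00225722e-06 1.57315528e+00] 64.53183494295587 21.8
```

View pics/o4.png

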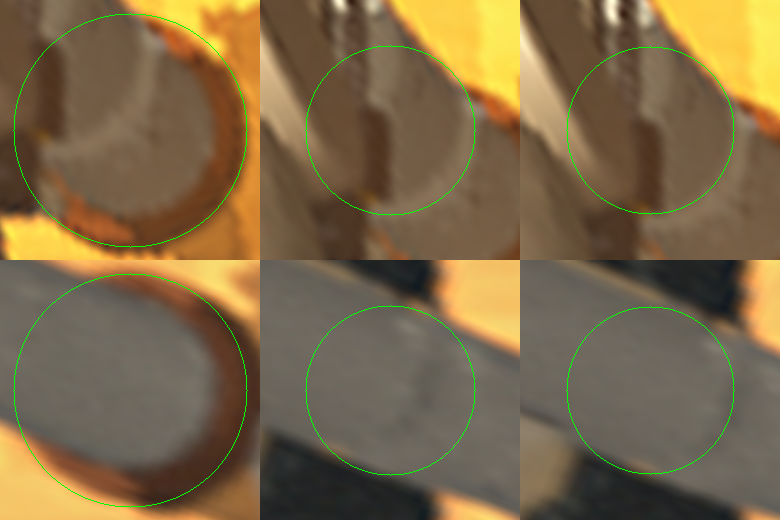

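The two tins' edges run continuously in both views, so they are aligned. Lowering gently.

Call:
step_arm --deltas '[0,0,-3,0,60,0,0,-3,0,60,0,0,-2,0,60,0,0,-1,0,60,0,0,-1,0,60,0,0,-1,0,60,0,0,-1,0,60,0,0,-1,0,60,0,0,0,0,60,0,0,0,0,60]'

```text
time: 23.05
tool_pos: [530.6, 292.8, 135.7]
tcp_rot: [3.141, -0.0, 1.573]
contact_force: [-1.7, -0.4, 5.4]
grip_width: 64.6
finger_force: 30.0
```

```bash
python3 heft.py Cn
```

```text
[-2.4652607  -0.82121974  5.55704957] [0.54980001 0.57506415 0.36679285] [530.59963404 292.7998101  135.71122771] [ 3.14072236e+00 -3.54778688e-04  1.57321119e+00] 64.33513867598292 23.35
```

Seated at z = 135.7, the nested height. Releasing, rising and going back to A.

Call:
step_arm --deltas '[0,0,0,0,91.8,0,0,0,0,91.8,0,0,0,0,91.8,0,0,0,0,91.8,0,0,20,0,91.8,0,0,40,0,91.8,0,0,40,0,91.8,-10,-30,10,0,91.8,-18,-50,0,0,91.8,-18,-45,0,0,91.8]'

```text
time: 24.6
tool_pos: [483.9, 166.4, 244.8]
tcp_rot: [3.141, 0.0, 1.574]
contact_force: [0.3, 0.5, -0.1]
grip_width: 91.8
finger_force: 0.0
```

Call:
step_arm --deltas '[-15.5,-32,0,0,91.8,0,0,-40,0,91.8,0,0,-50,0,91.8,0,0,-45,0,91.8,0,0,-50,0,91.8,0,0,-18,0,91.8,0,0,0,0,91.8,0,0,0,0,91.8,0,0,0,0,91.8,0,0,0,0,91.8]'

```text
time: 25.85
tool_pos: [469.5, 135.8, 42.6]
tcp_rot: [3.14, -0.0, 1.573]
contact_force: [0.2, -0.8, -0.4]
grip_width: 91.7
finger_force: 0.0
```

```bash
python3 heft.py D && python3 - <<'E'
from h import *
q=[]
for n in("top","scene"):
    im=cv2.imread(f"pics/D_{n}.png")
    for c,z,r in(((530.5,293),98,33),((530.5,293),182,33),((469,136),88,33)):
        a=ortho(n,im,c,z,50,2.6); cv2.circle(a,(130,130),int(2.6*r),(0,255,0),1); q.append(a)
cv2.imwrite("pics/o5.png",np.vstack([np.hstack(q[:3]),np.hstack(q[3:])]))
E
```

```text
[-0.00502776 -0.11022617 -0.45423209] [0.39504166 0.40400444 0.56827705] [469.08976083 135.70920282  41.85746205] [ 3.14127836e+00 -8.98064050e-06  1.57312066e+00] 91.8645279631375 26.15
```

View pics/o5.png

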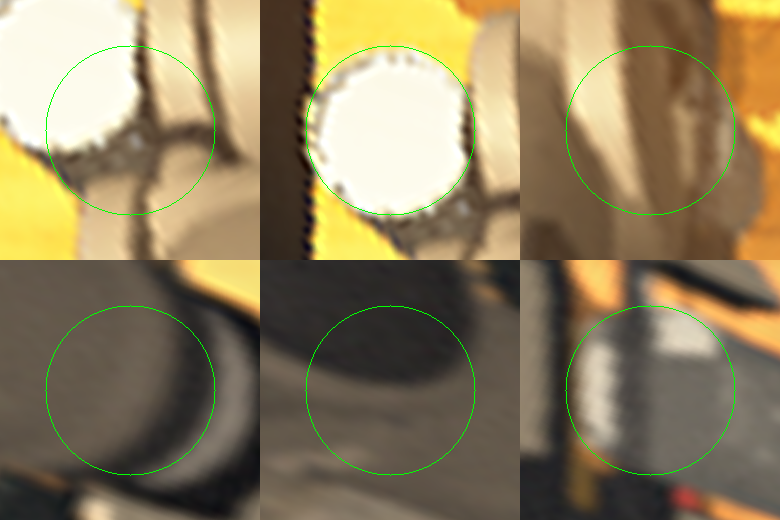

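The top tin's lid sits concentric at z = 182, so the stack is nested. Gripping A and lifting it.

Call:
step_arm --deltas '[0,0,0,0,60,0,0,0,0,60,0,0,0,0,60,0,0,0,0,60,0,0,0,0,60,0,0,5,0,60,0,0,20,0,60,0,0,40,0,60,0,0,40,0,60,0,0,40,0,60]'

```text
time: 27.4
tool_pos: [468.3, 135.6, 187.6]
tcp_rot: [-3.14, 0.0, 1.573]
contact_force: [0.5, -0.1, -5.8]
grip_width: 64.7
finger_force: 30.0
```

Call:
step_arm --deltas '[0,0,30,0,60,0,0,10,0,60,0,0,0,0,60,0,0,0,0,60,0,0,0,0,60,0,0,0,0,60,0,0,0,0,60,0,0,0,0,60,0,0,0,0,60,0,0,0,0,60]'

```text
time: 28.65
tool_pos: [469.0, 135.7, 226.8]
tcp_rot: [3.141, 0.0, 1.573]
contact_force: [-0.3, 0.5, -5.6]
grip_width: 64.9
finger_force: 30.0
```

```bash
python3 heft.py E
```

```text
[ 2.75158807e-01  2.75408694e-03 -5.63911200e+00] [0.53529363 0.56820372 0.33336943] [469.05421178 135.709803   226.74771094] [3.14144695e+00 3.26344698e-05 1.57321615e+00] 64.17049250827209 28.95
```

View pics/E_scene.png

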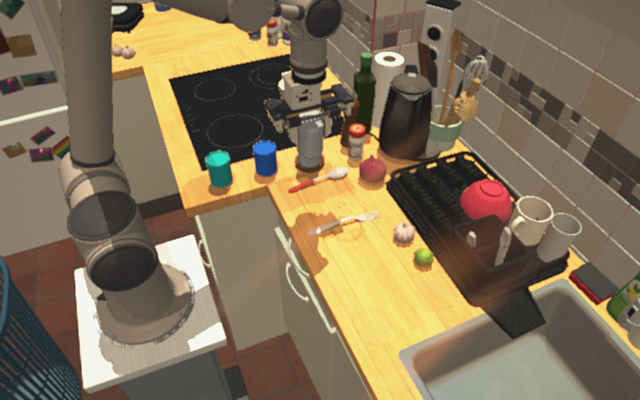

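The picture shows A held upright at (310,130), occluding the upright stack behind it at (310,165). The fork, spoon, garlic and lime are unmoved. Tool z is 226.8, so A's base is about 185 mm up. Handing in.

```bash
python3 -c "
from plant import *
print(close_job())"
```

```text
the job is handed in; nothing more can be done
None
```

I handed the job in at about 29 s: the two lighter tins (about 2.0 and 2.6 N) are stacked on the stand, and the heaviest (about 5.5 N) is held upright and still with its base about 185 mm up; no verdict came back.

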